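# Torque a print-lab clamp to the click

### The job

Tighten the clamp that holds the white bone print: swing its yellow-handled click wrench clockwise, seen from above, until the wrench breaks over with a click, then stop at once so that the bolt is not over-tightened. Back off so that the handle springs back straight, let go of it with the bolt left tight, and leave the blue-handled wrench alone.

Things in the scene. Friction and masses are not known exactly. Their poses are not given: they have to be found in the camera images.
- bone_grip (a point): Middle of the yellow grip (round bar 25 mm thick, 105 mm long) of the level click wrench on the bone print's clamp; on its axis, 85 mm above the bench, 150 mm from the bolt's axis. x: outwards along the handle; z: up; clockwise is its -y. Starts pointing 10 degrees right to 70 degrees left of straight ahead (+x). Pushed here it takes 6 to 12 N, at the click dropping to a third or less. Free space below and beside.
- bone_axis (a point): Point on the vertical bolt axis of the clamp with the white bone print, at wrench height (85 mm above the bench); the wrench turns about it and stays on it. The clamp is a black plate 150 x 120 mm, the print on its side towards the robot. The two clamps stand 0.3 to 0.48 m apart, left and right, either way round. The bolt needs about 0.35 to 0.7 rad of clockwise turning before the click.
- bone_click (a joint): Break-over angle of the yellow-handled wrench, rad, clockwise. 0 = straight, held by a spring, while the bolt turns. At the click (1.5 N m) the handle gives way by 0.1 rad or more, at most to a stop at 0.14, while the head (steel disc, red line) stands still; pushing on against the stop turns the bolt too far. It springs back to 0 as the handle is allowed back.
- bone_bolt (a joint): Turn of the bone clamp's bolt and wrench head, rad, growing clockwise (tighter). Starts between -0.15 and 0.20; the click comes near 0.55; beyond 0.66 it is over-tightened. Stiff: it stays where it is left. The handle's direction turns by this angle plus the break-over angle.
- vase_grip (a point): The same point on the identical blue-handled wrench, on the other clamp, which holds a red vase print; 85 mm above the bench, its handle also pointing away from the robot. Not to be moved.

How it is judged:
By the outcome, as a careful person would: the job done as asked, in the order asked, and still so for the second after the job is handed in, with the robot touching nothing.
It also fails if it takes over 38 s, if anything falls off the work surface, if the arm or the gripper's body presses on something with over 40 N, if the wrist force passes 120 N, or if a joint passes its speed limit or range.

### The arm

A 6-joint arm with a two-finger parallel gripper is mounted at the origin on the work surface. World frame = base frame: x ahead of the robot, y to its left, z up, the work surface at z = 0. Lengths are in m, angles in rad, forces in N, time in s.
With the tool pointing down it reaches from about 0.35 to 0.8 m from the base axis. Payload 7.3 kg.
Tool frame: the origin (TCP) lies between the finger pads; the fingertips stand 25 mm ahead of it and the grasp point (between the pads) lies 6 mm ahead of it (r.tip_extent is the distance from the TCP to the fingertips, in m); z points along the fingers, y is the line along which they close (so a half turn about z gives the same grasp; the last joint's range is limited). The gripper opens to 85 mm and grips with 20 to 120 N. Pads are 22 mm wide; open, the fingers measure 114 mm over their backs; the gripper's body (76 mm by 85 mm) begins 54 mm behind the grasp point. The pads swing forward as they close: fully open they stand 13 mm farther back than shut.
Start: joints at [-1.333, 0.342, 1.524, -0, 1.275, -0.146], TCP at [0.197, -0.487, 0.256] pointing down, gripper open.
Joint ranges: [-2.53, 2.53], [-0.77, 2.02], [0.04, 2.7], [-1, 4.14], [0.28, 2.66], [-3.11, 3.11]. Speed limits (rad/s): [2.57, 2.57, 3.14, 3.14, 3.14, 3.14].

### API

Orientations are given as a unit quaternion [x, y, z, w].
In Python, from workcell import r, command_gripper, optics gives the robot as it stands. The module is installed in compiled form; this text tells all that it offers. Calls block until the motion is done:
- r.reach(position, orientation): joint-space move of the TCP to a pose.
- r.move_straight(position, orientation=None, speed=0.15, max_force=None): straight line of the TCP; orientation=None keeps the orientation; speed is the mean speed in m/s. With max_force (N) it stops when the force on the tool has changed by that much, and returns True; else False.
- r.movej(angles): joint-space move.
- command_gripper(opening, force=None): finger opening in m; force is the grip in N (None keeps the last); returns when the fingers have stopped.
- r.hold(seconds).
- r.solve_ik(position, orientation): joint angles nearest the present ones, or None.
- r.read_state(): the state.
- optics.get_image(name): name is "side" or "top" or "wrist"; returns (picture, depth): 480x640x3 uint8, red, green, blue; 480x640 float32, m along the optical axis (not along the pixel's ray), 0 where there is no reading.
- optics.camera_model(name): a dict with "K" (3x3 intrinsics, pixels), "R" (3x3) and "t" (3): a world point X has camera coordinates R X + t; the wrist camera has in their place "tool_from_camera" (4x4, takes a point from camera to tool coordinates, whose origin is the TCP and whose axes are the flange's). Camera axes: x right, y down, z forward; pixel columns grow to the right and rows downward; lengths in m; the calibration is good to about 2 mm. The wrist camera is an equidistant fisheye: a pixel r from the principal point sees the ray r / f radians off the axis. A picture is of the moment at which its call begins: read the wrist's pose just before it. camera_model takes no time and is no camera call.
A pose or a line that the arm cannot do raises r.PlanningError and nothing moves.
- r.finish_job(): hands the job in; it is judged then, once.
The state is a dict: "time_s": time; "joint_positions": joint angles; "dq": joint speeds; "tau": joint torques, N m; "eef_pos": TCP position; "eef_rot": TCP orientation; "contact_force": force on the tool from outside, world axes, zero at the start; "torque": the same for the moment, N m; "grip_width": finger opening in m; "grip_force": force on a finger pad.
Only numpy, scipy, OpenCV 4.12 (cv2) and the standard library are available. Lean on these libraries where they do the work, as an engineer would, in place of code of your own. Each camera call takes 0.05 s, during which the arm holds its last target. There are 200 camera calls.

## Working session

There is one attempt and no reset: what is moved stays moved. The work goes in short steps, each a Python script; the robot and the scene stay as the last script left them, time stands still between calls to the robot, and variables do not carry over. Pictures are saved under pics/ and viewed, at most 10 in all, crops included, and the job is handed in when it is done.

```bash
mkdir -p pics; python3 - <<'E'
from workcell import r, optics
import cv2,numpy as np
for n in ("top","side"):
    p,d=optics.get_image(n); cv2.imwrite(f"pics/{n}0.png",p[:,:,::-1]); np.save(f"{n}0.npy",d)
    m=optics.camera_model(n); print(n,m)
print(r.read_state())
E
```

```text
top {'K': array([[611.2644033 ,   0.        , 325.68443753],
       [  0.        , 611.2644033 , 237.80427461],
       [  0.        ,   0.        ,   1.        ]]), 'R': array([[-0.01047394, -0.99994364,  0.00173536],
       [-0.98547399,  0.01002817, -0.16953006],
       [ 0.16950311, -0.0034858 , -0.98552349]]), 't': array([0.03511848, 0.52294495, 1.01992343])}
side {'K': array([[433.60492931,   0.        , 317.02076546],
       [  0.        , 433.60492931, 241.44118537],
       [  0.        ,   0.        ,   1.        ]]), 'R': array([[-0.93584765, -0.35192475,  0.01838857],
       [-0.21747583,  0.53568385, -0.81593326],
       [ 0.27729665, -0.76758829, -0.5778536 ]]), 't': array([0.49006873, 0.16772115, 0.75719432])}
{'time_s': 0.1, 'joint_positions': array([-1.33297308e+00,  3.42654052e-01,  1.52491105e+00,  8.89602206e-06,
        1.27540601e+00, -1.45973086e-01]), 'dq': array([-0.00092342, -0.00064611, -0.001246  , -0.00118444, -0.00040972,
       -0.00189408]), 'tau': array([ 1.46675196e-03, -4.34447837e+01, -2.46491647e+01, -1.23493796e-04,
        4.68313039e-03,  1.52559539e-05]), 'eef_pos': array([ 0.19654264, -0.4864775 ,  0.25569856]), 'eef_rot': array([ 9.81643995e-01,  1.90721242e-01, -2.73917889e-05, -6.88697603e-04]), 'contact_force': array([0.6156112 , 0.30371137, 0.65331407]), 'torque': array([-0.06232283,  0.02831987,  0.00845456]), 'grip_force': 0.0, 'grip_width': 0.08514435145145813}
```

View pics/top0.png

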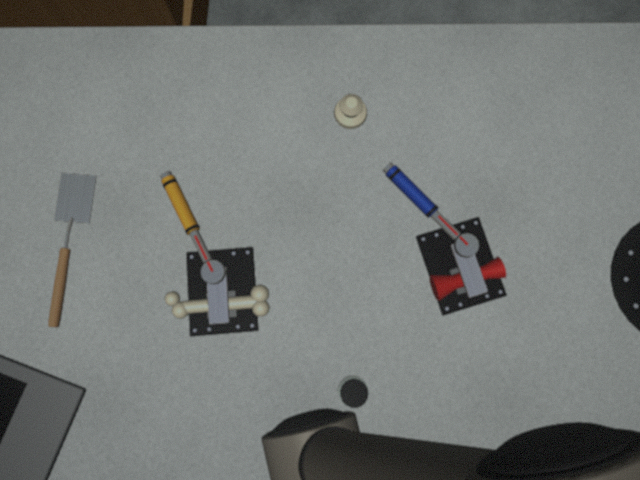

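The top view shows the bone clamp on the left: steel disc near (212,271), yellow grip from (166,178) to (194,230). The blue wrench is on the right, well clear.

```bash
cat > h.py <<'E'
import numpy as np, cv2
from workcell import r, optics, command_gripper
def ray(n,uv,z):
    m=optics.camera_model(n); R,t=m["R"],m["t"]
    d=R.T@np.linalg.inv(m["K"])@np.array([*uv,1.]); c=-R.T@t
    return c+d*(z-c[2])/d[2]
def yellow(n="top",z=0.085,img=None):
    p=img if img is not None else optics.get_image(n)[0]
    h=cv2.cvtColor(p,cv2.COLOR_RGB2HSV)
    m=cv2.inRange(h,(15,150,80),(32,255,255))
    k,l,s,c=cv2.connectedComponentsWithStats(m)
    i=1+np.argmax(s[1:,4]); ys,xs=np.where(l==i)
    P=np.array([ray(n,(u,v),z) for u,v in zip(xs,ys)])[:,:2]
    c=P.mean(0); w,V=np.linalg.eigh(np.cov(P.T)); a=V[:,1]*np.sign(V[0,1])
    L=(P-c)@a
    return c,a,np.ptp(L),len(P)
E
python3 - <<'E'
from h import *
p=cv2.imread("pics/top0.png")[:,:,::-1]
c,a,L,n=yellow(img=p); print("grip",c,"dir",np.degrees(np.arctan2(a[1],a[0])),L,n,"axis est",c-0.15*a)
d=np.load("top0.npy")
m=optics.camera_model("top")
for uv in ((212,271),(180,204),(466,245),(212,310)):
    X=np.linalg.inv(m["K"])@[*uv,1]*d[uv[1],uv[0]]; print(uv,m["R"].T@(X-m["t"]), ray("top",uv,.085))
cv2.imwrite("pics/c.png",cv2.resize(p[150:350,140:280,::-1],None,fx=3.0,fy=3.0,interpolation=cv2.INTER_CUBIC))
E
```

```text
grip [0.57599143 0.27563892] dir 26.644224567805264 0.08456429293029644 581 axis est [0.44192018 0.20837156]
(212, 271) [0.46157131 0.2177026  0.09193496] [0.46239324 0.21897822 0.085     ]
(180, 204) [0.57299693 0.27149485 0.1014003 ] [0.57680072 0.27542931 0.085     ]
(466, 245) [ 0.50003011 -0.20201703  0.09586598] [ 0.50174179 -0.20458078  0.085     ]
(212, 310) [0.39938263 0.22206353 0.06069025] [0.398052  0.2176246 0.085    ]
```

View pics/c.png

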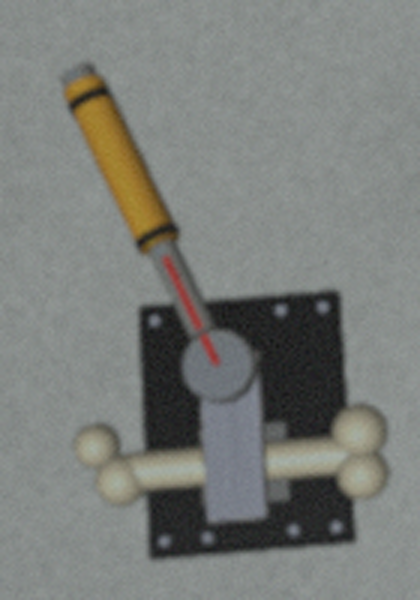

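View pics/side0.png

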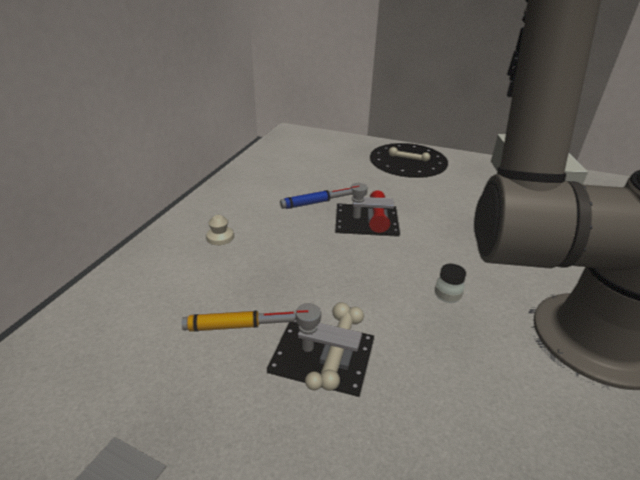

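Crop: disc centre (218,365)/3 → top pixel (212.7,271.7); the grip spans crop (75,72)–(158,245). In the side view the disc is at about (308,314), the grip from (183,323) to (257,319). I'll cross-check the two cameras.

```bash
python3 - <<'E'
from h import *
for z in(.085,.092,.0975):
  print(z,"top",[ray("top",uv,z)[:2].round(4) for uv in((212.7,271.7),(165,174),(192.7,231.7))],"side",[ray("side",uv,z)[:2].round(4) for uv in((308,313),(183,323),(257,319))])
p=cv2.imread("pics/side0.png"); cv2.imwrite("pics/s.png",cv2.resize(p[270:400,170:390],None,fx=3.6,fy=3.6,interpolation=cv2.INTER_CUBIC))
E
```

```text
0.085 top [array([0.4612, 0.2178]), array([0.6295, 0.3025]), array([0.529 , 0.2527])] side [array([0.4609, 0.2111]), array([0.6278, 0.3001]), array([0.5285, 0.2518])]
0.092 top [array([0.4604, 0.2165]), array([0.6275, 0.3007]), array([0.5277, 0.2512])] side [array([0.4584, 0.2177]), array([0.6228, 0.3054]), array([0.5249, 0.2578])]
0.0975 top [array([0.4597, 0.2155]), array([0.6259, 0.2992]), array([0.5267, 0.25  ])] side [array([0.4564, 0.2229]), array([0.6188, 0.3096]), array([0.5222, 0.2625])]
```

View pics/s.png

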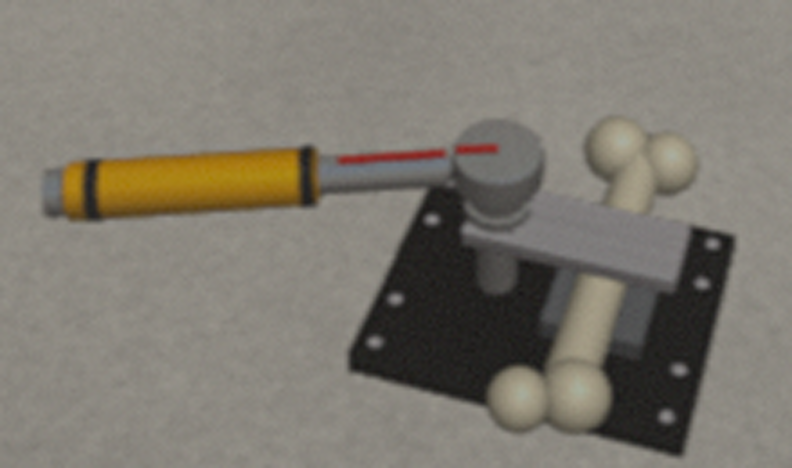

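```bash
cat >> h.py <<'E'
from scipy.spatial.transform import Rotation as Ro
AX=np.array([.4605,.2165]); RAD=.138; Z=.08
def pose(th,off,z=Z,flip=1):
    u=np.array([np.cos(th),np.sin(th)]); t=np.array([-u[1],u[0]])
    y=np.array([*t,0])*flip; zz=np.array([0,0,-1.])
    q=Ro.from_matrix(np.c_[np.cross(y,zz),y,zz]).as_quat()
    return np.array([*(AX+RAD*u+off*t),z]),q
def ft(th,base):
    f=r.read_state()["contact_force"]-base
    return float(f[:2]@[-np.sin(th),np.cos(th)]),f
E
cat > a.py <<'E'
from h import *
th0=np.radians(26.6)
best=None
for fl in(1,-1):
    q=r.solve_ik(*pose(th0,.05,.2,fl)); q2=r.solve_ik(*pose(th0-.9,.02,Z,fl)); print(fl,q,q2)
    if q is not None and q2 is not None and(best is None or abs(q[5])<best[1]): best=(fl,abs(q[5]))
fl=best[0]; print("flip",fl)
command_gripper(0.0,30)
r.reach(*pose(th0,.05,.2,fl)); r.move_straight(pose(th0,.05)[0],speed=.15)
r.hold(.2); s=r.read_state(); print(s["time_s"],s["eef_pos"],s["contact_force"],s["grip_width"])
p,_=optics.get_image("side"); cv2.imwrite("pics/side1.png",cv2.resize(p[220:400,120:400,::-1],None,fx=2.5,fy=2.5))
open("flip","w").write(str(fl))
E
python3 a.py
```

```text
1 [ 4.03795326e-01  6.12201100e-01  1.23596250e+00 -4.44089210e-16
  1.29342905e+00 -1.63125858e+00] [ 1.65023580e-01  6.88359670e-01  1.45699557e+00 -4.44089210e-16
  9.96237418e-01 -9.70030328e-01]
-1 [ 4.03795326e-01  6.12201100e-01  1.23596250e+00 -4.44089210e-16
  1.29342905e+00  1.51033407e+00] [ 1.65023580e-01  6.88359670e-01  1.45699557e+00 -4.44089210e-16
  9.96237418e-01  2.17156233e+00]
flip -1
5.1333 [0.56198307 0.32321631 0.08107228] [0.60819214 0.87822497 0.43437084] -0.0001920202512320863
```

View pics/side1.png

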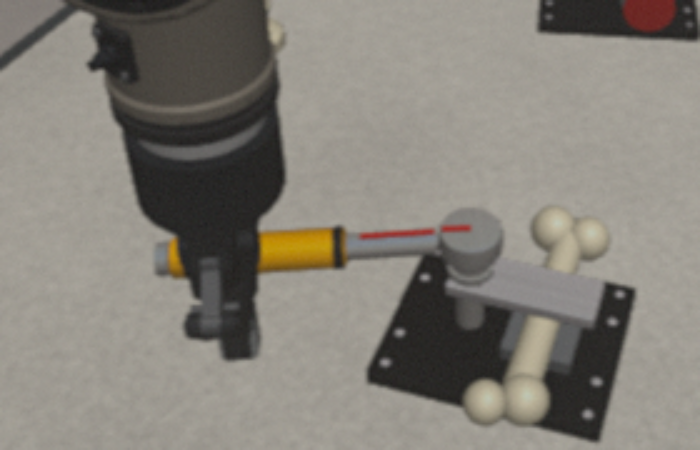

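The closed fingers stand beside the grip on its counter-clockwise side (crop about (235,320)), with nothing touching. Next I push in small arc steps.

```bash
cat > b.py <<'E'
from h import *
import json
fl=-1; th0=np.radians(26.6)
base=r.read_state()["contact_force"].copy()
hit=r.move_straight(pose(th0,.01)[0],speed=.04,max_force=3)
e=r.read_state()["eef_pos"][:2]-AX; off=float(e@[-np.sin(th0),np.cos(th0)])
print("hit",hit,"off",off,ft(th0,base)[0],r.read_state()["time_s"])
th=th0; pk=0; log=[]
if hit:
  for i in range(75):
    th-=.012
    r.move_straight(*pose(th,off,Z,fl),speed=.03)
    f,v=ft(th,base); log.append((round(th0-th,3),round(f,1))); pk=max(pk,f)
    if f>20 or (pk>5 and f<.5*pk): break
print(log,v,r.read_state()["time_s"])
json.dump(dict(off=off,th=th,base=base.tolist()),open("st.json","w"))
p,_=optics.get_image("top"); cv2.imwrite("pics/top2.png",cv2.resize(p[150:350,130:330,::-1],None,fx=3,fy=3,interpolation=cv2.INTER_CUBIC))
E
python3 b.py
```

```text
hit True off 0.024939514305972733 3.8050989499421886 5.85
[(np.float64(0.012), 6.2), (np.float64(0.024), 7.7), (np.float64(0.036), 8.7), (np.float64(0.048), 8.5), (np.float64(0.06), 9.0), (np.float64(0.072), 8.7), (np.float64(0.084), 8.8), (np.float64(0.096), 9.7), (np.float64(0.108), 9.9), (np.float64(0.12), 9.0), (np.float64(0.132), 9.3), (np.float64(0.144), 9.5), (np.float64(0.156), 9.6), (np.float64(0.168), 8.9), (np.float64(0.18), 9.7), (np.float64(0.192), 10.4), (np.float64(0.204), 9.6), (np.float64(0.216), 10.0), (np.float64(0.228), 8.5), (np.float64(0.24), 10.0), (np.float64(0.252), 9.8), (np.float64(0.264), 9.0), (np.float64(0.276), 10.5), (np.float64(0.288), 10.1), (np.float64(0.3), 9.8), (np.float64(0.312), 9.8), (np.float64(0.324), 10.5), (np.float64(0.336), 11.0), (np.float64(0.348), 9.9), (np.float64(0.36), 10.3), (np.float64(0.372), 9.6), (np.float64(0.384), 11.0), (np.float64(0.396), 10.3), (np.float64(0.408), 9.6), (np.float64(0.42), 8.3), (np.float64(0.432), 8.3), (np.float64(0.444), 7.0), (np.float64(0.456), 6.1), (np.float64(0.468), 4.3)] [0.34348138 4.33927679 0.27001577] 15.6
```

View pics/top2.png

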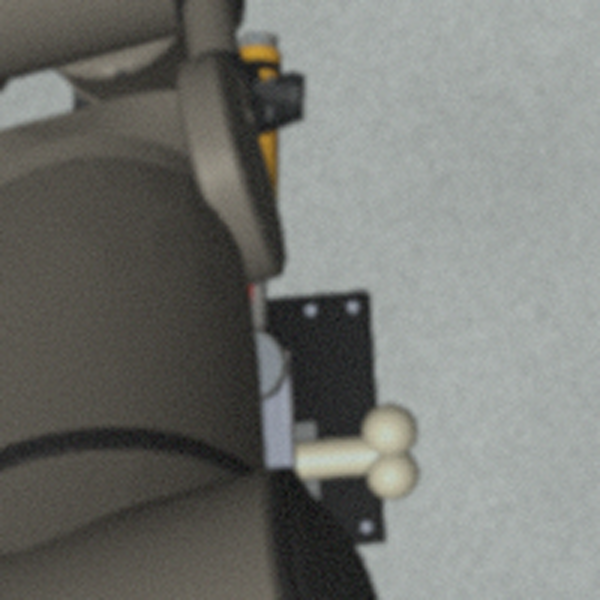

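The top view is mostly hidden by the arm; the force has fallen from about 10.5 to 4.3 N. I check the side view for a bend between the red line on the disc and the one on the handle.

```bash
python3 - <<'E'
from h import *
import json
s=json.load(open("st.json"))
p,_=optics.get_image("side"); cv2.imwrite("pics/side3.png",cv2.resize(p[250:350,190:350,::-1],None,fx=5,fy=5,interpolation=cv2.INTER_CUBIC))
e=r.read_state(); print(ft(s["th"],np.array(s["base"]))[0],e["eef_pos"],pose(s["th"],s["off"])[0],e["time_s"])
E
```

```text
3.3881324726315274 [0.59884178 0.24112618 0.08011461] [0.59859237 0.24092289 0.08      ] 15.7
```

View pics/side3.png

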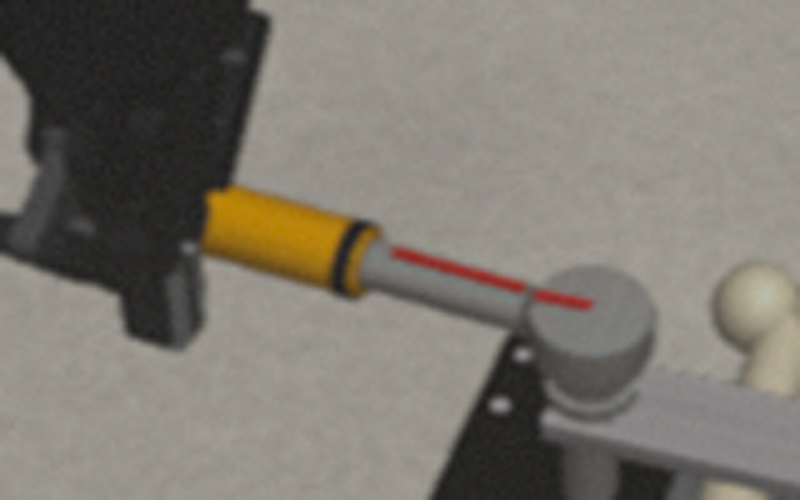

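The disc line slopes about 12° and the handle line about 16°, so the break-over has begun, at roughly 0.065 rad. The wrench gives way by at least 0.1 rad, so I follow it through gently at low force and stop at the first rise. Then I back off.

```bash
cat > c.py <<'E'
from h import *
import json
s=json.load(open("st.json")); base=np.array(s["base"]); th=s["th"]; off=s["off"]; fl=-1
mn=9; log=[]
for i in range(6):
    th-=.008
    r.move_straight(*pose(th,off,Z,fl),speed=.03); r.hold(.03)
    f=ft(th,base)[0]; log.append((round(i*.008+.008,3),round(f,1)))
    mn=min(mn,f)
    if f>mn+1.5 and f>3: break
print(log)
p,_=optics.get_image("side"); cv2.imwrite("pics/side4.png",cv2.resize(p[250:350,190:350,::-1],None,fx=5,fy=5,interpolation=cv2.INTER_CUBIC))
print(r.read_state()["time_s"])
json.dump(dict(off=off,th=th,base=base.tolist()),open("st.json","w"))
E
python3 c.py
```

```text
[(0.008, 2.6), (0.016, 1.6), (0.024, 4.2)]
16.6
```

View pics/side4.png

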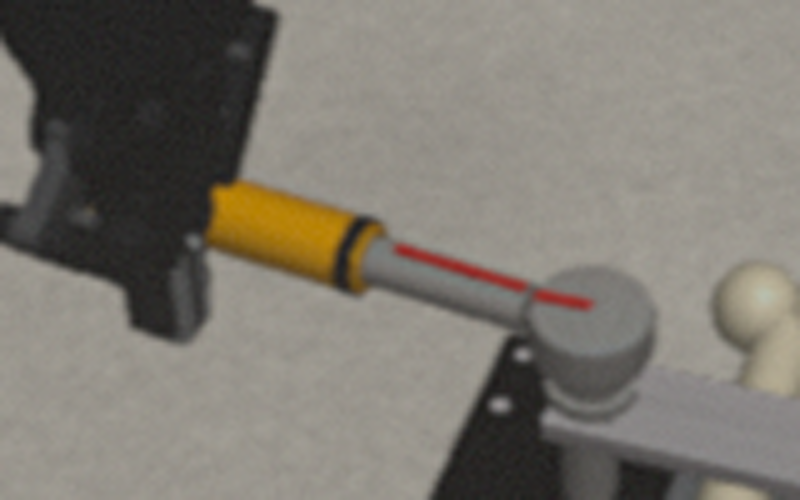

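The head has not moved and the handle is bent further. The force rise marks the stop, so the click is complete; now I back off slowly and let go.

```bash
cat > d.py <<'E'
from h import *
import json
s=json.load(open("st.json")); base=np.array(s["base"]); th=s["th"]; off=s["off"]; fl=-1
log=[]
for i in range(5):
    th+=.04; r.move_straight(*pose(th,off,Z,fl),speed=.05); log.append(round(ft(th,base)[0],1))
print(log)
r.move_straight(pose(th,off+.03)[0],speed=.1)
r.move_straight(pose(th,off+.03,.25)[0],speed=.2)
q=np.array(r.read_state()["joint_positions"]); q[0]+=.75; r.movej(q)
r.hold(.3); p,_=optics.get_image("top")
c,a,L,n=yellow(img=p); print(np.degrees(np.arctan2(a[1],a[0])),n,r.read_state()["time_s"])
cv2.imwrite("pics/top5.png",p[:,:,::-1])
p,_=optics.get_image("side"); cv2.imwrite("pics/side5.png",cv2.resize(p[250:350,190:350,::-1],None,fx=5,fy=5,interpolation=cv2.INTER_CUBIC))
E
python3 d.py
```

```text
[6.4, 9.4, 11.6, 0.8, -0.0]
7.140494420180335 589 21.4417
```

View pics/side5.png

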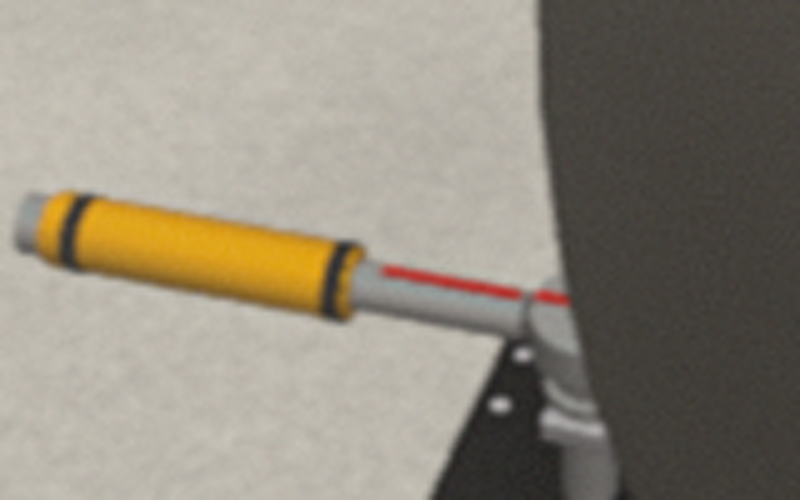

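The handle is straight again and in line with the disc mark. It rests at 7.1°, after about 0.34 rad of bolt turn from the start, and the arm is clear of everything.

```bash
python3 -c "
from workcell import r
print(r.finish_job())"
```

```text
the job is handed in; nothing more can be done
None
```

I tightened the bone clamp until its yellow wrench clicked, stopped there, and backed off; the handle sprang back straight, the bolt stayed tight (about 0.34 rad further), the blue wrench was not touched, and the job is handed in at about 21 s.

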